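# Show a clear pen blank in the inspection light

## Task

Someone left a sharpening stone lying in the bay of the inspection light: lift it out and set it down, without dropping it, squarely on top of the other, darker sharpening stone, edges flush all round. Then pick up the upright amber acrylic pen blank by its two frosted faces only, never touching the polished clear faces with the fingers, and hold it upright and still in the beam midway between lamp and screen, centred on the beam, with its polished faces square to the beam. Finish while still holding it there, clear of everything else, and leave the other things on the counter alone.

Things in the scene. Friction and masses are not known exactly. Their poses are not given: they have to be found in the camera images.
- beam (a point): middle of the light beam, 62 mm above the counter, in the bench's bay. Axes: y along the beam towards the lamp, x level across it, z up. The bay is free from y = -95 mm (screen) to +92 mm (lamp), open to +x and -x; its floor, the base plate, is 8 mm above the counter. The beam, 14 mm thick, is drawn as a faint yellow shaft
- lamp (a point): centre of the lamp's lens, 92 mm from the middle of the beam, 62 mm above the counter; axes as the bench's
- stone_a_center (a point): centre of the light grey sharpening stone, 48 mm (x) by 110 mm (y) by 24 mm high (z), about 0.32 kg, loose, lying flat at the start on the bench's base plate in the bay with its length roughly along the beam; the point is half-way up (12 mm above its underside)
- stone_b_center (a point): centre of the dark grey sharpening stone, same size 48 (x) x 110 (y) x 24 mm, loose, about 0.32 kg, lying flat on the counter to one side of the bench; the point is half-way up; it should stay where it is
- blank_center (a point): centre (half-way up) of the amber acrylic pen blank, a bar 24 x 24 mm and 80 mm tall, about 0.06 kg, loose, standing upright on the counter on the other side of the bench. Its +x and -x faces are frosted (cream, opaque), to be gripped; its +y and -y faces are polished (clear amber); z is up along its length
- polished_a: polished clear face on the blank's +y side: a panel 19.5 mm wide, 78 mm tall; origin at its centre, axes as the blank's
- polished_b: polished clear face on the blank's -y side, likewise
- bench: inspection light bench, fixed: dark steel base plate 130 (x) x 330 (y) x 8 mm, grey lamp housing 70 x 65 mm at the +y end and upright white-faced screen 75 mm wide, 12 mm thick with a foot block behind it at the -y end, both 88 mm tall above the counter; origin on the counter under the middle of the beam
- blank: the pen blank; origin at the centre of its underside, 40 mm below its centre
- stone_a: the light grey stone; origin at the centre of its underside
- stone_b: the dark grey stone; origin at the centre of its underside
- barrel: bystander: red mottled hard rubber pen barrel, 15 mm thick, 75 mm long, lying in a wooden tray at the far side; origin under its middle
- fill_lever: bystander: nickel filling lever, 46 mm long, in the same tray; origin under its middle
- calipers: bystander: steel calipers, 190 mm long along their y, lying flat; origin under the middle of the beam
- file: bystander: flat steel file with wooden handle, 255 mm long along its y, lying flat; origin on the underside near mid-length
- jar: bystander: closed green glass jar, 56 mm wide, 60 mm tall; origin at the centre of its underside
- loupe: bystander: black eye loupe, 42 mm wide and tall, standing; origin at the centre of its underside

How it is judged:
On the way, in this order (a step that is already met when the one before it is completed fails the run):
1. the light grey stone lies squarely on the dark one, let go (x of stone_a_center in the frame of stone_b_center between -0.008 and 0.008 m and y of stone_a_center in the frame of stone_b_center between -0.008 and 0.008 m and z of stone_a_center in the frame of stone_b_center between 0.021 and 0.027 m and angle between the y axis of stone_a_center and the y axis of stone_b_center, either way round below 0.12 rad and angle between each of stone_a_center, stone_b_center's own z axis and vertical below 0.06 rad and contact force between stone_a and the fingers below 0.1 N and contact force between stone_a and stone_b above 0.5 N and linear speed of stone_a below 0.02 m/s and distance of stone_b_center from where it was at the start of the episode below 0.02 m), for 0.2 s.
2. the blank is lifted by the fingers (contact force between blank and the fingers above 1 N and height (world z) of blank_center above 0.055 m), for 0.1 s.
At the end, for the whole second after the job is handed in: Fingers hold the blank within 7 mm across, 8 mm in height, 30 mm along the beam of its middle; upright and square within 0.15 rad, still, touching nothing else. Light stone rests released on the dark one within 8 mm and 0.12 rad; dark stone moved under 20 mm (all of step 1 and x of blank_center in the frame of beam between -0.007 and 0.007 m and y of blank_center in the frame of beam between -0.03 and 0.03 m and z of blank_center in the frame of beam between -0.008 and 0.008 m and angle between the y axis of blank_center and the y axis of beam, either way round below 0.15 rad and angle between blank_center's own z axis and vertical below 0.15 rad and contact force between blank and the fingers above 1 N and linear speed of blank below 0.02 m/s and contact force between blank and bench below 0.1 N and contact force between blank and stone_a below 0.1 N and contact force between blank and stone_b below 0.1 N); the arm keeps its last pose, push and grip.
It fails at once if the fingers touch a polished face of the blank (contact force between any of polished_a, polished_b and the fingers above 0.5 N).
It fails at once if the light stone is dropped (falls free faster than 0.5 m/s) (linear speed of stone_a above 0.5 m/s and contact force between stone_a and the fingers below 0.1 N).
It fails at once if the blank is knocked over or tipped (angle between blank_center's own z axis and vertical above 0.6 rad).
It fails at once if a bystander is moved more than 20 mm (distance of any of barrel, fill_lever, calipers, file, jar, loupe from where it was at the start of the episode above 0.02 m).
It also fails if it takes over 69 s, if anything falls off the work surface, if the arm or the gripper's body presses on something with over 40 N, if the wrist force passes 120 N, or if a joint passes its speed limit or range.

## Robot

A 6-joint arm with a two-finger parallel gripper is mounted at the origin on the work surface. World frame = base frame: x ahead of the robot, y to its left, z up, the work surface at z = 0. Lengths are in m, angles in rad, forces in N, time in s.
With the tool pointing down it reaches from about 0.325 to 0.775 m from the base axis. Payload 5.5 kg.
Tool frame: the origin (TCP) lies at the centre of the arm's flange, where the gripper is bolted on; the fingertips stand robot.tips_ahead ahead of it and the grasp point (between the pads) lies 155 mm ahead of it (robot.tips_ahead is the distance from the TCP to the fingertips, in m); z points along the fingers, y is the direction in which the jaws open and shut (so a half turn about z gives the same grasp; the last joint's range is limited). The gripper opens to 85 mm and grips with 20 to 120 N. Pads are 22 mm wide; open, the fingers measure 114 mm over their backs; the gripper's body (76 mm by 85 mm) begins 54 mm behind the grasp point. The pads swing forward as they close: fully open they stand 13 mm farther back than shut.
Start: joints at [-1.201, 0.091, 1.231, -0, 1.82, -0.057], TCP at [0.248, -0.546, 0.405] pointing down, gripper open.
Joint ranges: [-2.87, 2.87], [-0.86, 2.18], [0.17, 2.46], [-1.51, 4.65], [0.06, 2.69], [-2.65, 2.65]. Speed limits (rad/s): [2.57, 2.57, 3.01, 3.14, 3.14, 3.14].

## Interface

Orientations are given as a rotation vector (axis times angle).
In Python, from cell import robot gives the robot as it stands. Calls block until the motion is done:
- robot.movep(position, orientation): joint-space move of the TCP to a pose.
- robot.servo_line(position, v=0.15, orientation=None): straight line of the TCP; orientation=None keeps the orientation; v is the mean speed in m/s.
- robot.move_j(angles): joint-space move.
- robot.grip(opening, f_grip=None): opening from 0.0 (shut) to 1.0 (fully open); f_grip is the grip in N (None keeps the last); returns when the fingers have stopped.
- robot.pause(seconds).
- robot.ik(position, orientation): joint angles nearest the present ones, or None.
- robot.get_image(name): name is "side" or "top"; returns a dict with "color" (480x640x3 uint8, blue, green, red), "range_z" (480x640 float32, m along the optical axis (not along the pixel's ray), 0 where there is no reading), "mtx" (3x3 intrinsics, pixels), "k1" (the pictures are not rectified: a ray, as slopes to the right and down, at radius r is drawn at 1 + k1 r^2 times it, then the intrinsics apply), "eye" and "rotation" of the camera in the world. Camera axes: x right, y down, z forward; pixel columns grow to the right and rows downward; lengths in m; the calibration is good to about 2 mm. A picture is of the moment at which its call begins.
A pose or a line that the arm cannot do raises robot.IKError and nothing moves.
- robot.finish_job(): hands the job in, once; it reports no verdict.
Readings, each from a call of its own:
- robot.current_time(): time.
- robot.current_joint_positions(): joint angles.
- robot.current_qd(): joint speeds.
- robot.current_joint_efforts(): joint torques, N m.
- robot.current_tool_pos(): TCP position.
- robot.current_tool_rot(): TCP orientation.
- robot.current_ft_force(): force on the tool from outside, world axes, zero at the start.
- robot.current_moment(): the same for the moment, N m.
- robot.current_grip_width(): opening from 0.0 (shut) to 1.0 (fully open).
Only numpy, scipy, OpenCV 4.12 (cv2) and the standard library are available. Lean on these libraries where they do the work, as an engineer would, in place of code of your own. Each camera call takes 0.05 s, during which the arm holds its last target.

## Working session

There is one attempt and no reset: what is moved stays moved. The work goes in short steps, each a Python script; the robot and the scene stay as the last script left them, time stands still between calls to the robot, and variables do not carry over. Pictures are saved under pics/ and viewed, and the job is handed in when it is done.

```bash
ls; mkdir -p pics
python3 - <<'E'
from cell import robot
import cv2,numpy as np
for n in("side","top"):
    d=robot.get_image(n); cv2.imwrite(f"pics/{n}0.png",d["color"]); np.savez(f"{n}0.npz",**d)
    print(n,d["mtx"],d["k1"],d["eye"],d["rotation"],(d["range_z"]>0).mean())
print(robot.tips_ahead,robot.current_tool_rot(),robot.current_time())
E
```

```text
pics
side [[513.2704663    0.         320.41685184]
 [  0.         513.2704663  240.63677778]
 [  0.           0.           1.        ]] -0.03411312981196765 [0.29116757 0.95156801 1.01048888] [-0.42151704  2.74893718 -1.15028882] 0.9959602864583333
top [[504.92389956   0.         325.52243392]
 [  0.         504.92389956 242.39534238]
 [  0.           0.           1.        ]] 0.04550064525043623 [0.36332943 0.01594301 1.32342964] [-2.10709246  2.15235783 -0.21848091] 0.996005859375
0.1734 [-3.06859217e+00 -6.64943743e-01  4.63940229e-04] 0.1
```

View pics/side0.png

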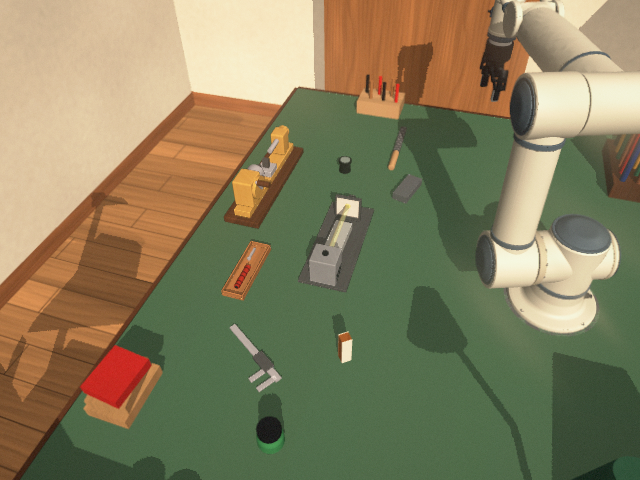

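View pics/top0.png

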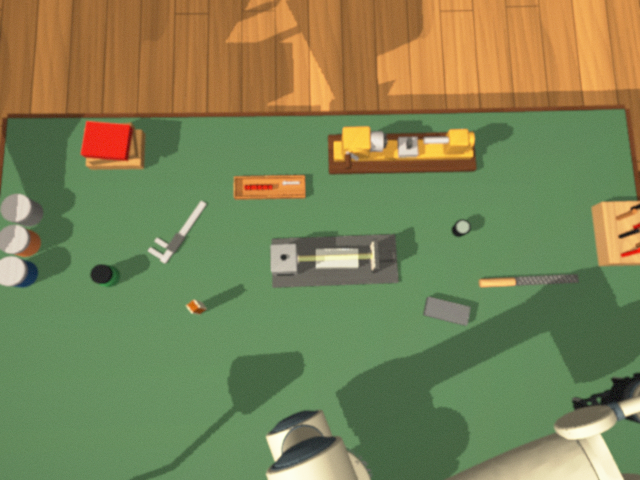

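```bash
cat > h.py <<'E'
import numpy as np,cv2
from scipy.spatial.transform import Rotation as R
def load(f):
    z=np.load(f); return {k:z[k] for k in z.files}
def slopes(d,uv):
    uv=np.atleast_2d(np.asarray(uv,float)); K=d["mtx"]; k=float(d["k1"])
    m=np.stack([(uv[:,0]-K[0,2])/K[0,0],(uv[:,1]-K[1,2])/K[1,1]],1); s=m.copy()
    for _ in range(20): s=m/(1+k*(s**2).sum(1,keepdims=True))
    return s
def rays(d,uv):
    s=slopes(d,uv); v=np.c_[s,np.ones(len(s))]
    r=np.asarray(d["rotation"]); M=r if r.shape==(3,3) else R.from_rotvec(r).as_matrix()
    return d["eye"],v@M.T
def onplane(d,uv,z):
    e,v=rays(d,uv); return e+v*((z-e[2])/v[:,2])[:,None]
def cloud(d):
    u,v=np.meshgrid(np.arange(640),np.arange(480)); e,r=rays(d,np.c_[u.ravel(),v.ravel()])
    return (e+r*d["range_z"].reshape(-1,1)).reshape(480,640,3)
def tri(d1,u1,d2,u2):
    e1,v1=rays(d1,u1);e2,v2=rays(d2,u2);v1=v1[0];v2=v2[0]
    t=np.linalg.lstsq(np.c_[v1,-v2],e2-e1,rcond=None)[0]
    a=e1+t[0]*v1;b=e2+t[1]*v2; return (a+b)/2,np.linalg.norm(a-b)
E
python3 - <<'E'
from h import *
for n in("side","top"):
    d=load(n+"0.npz"); c=cloud(d)
    pts=c.reshape(-1,3); m=(pts[:,0]>.25)&(pts[:,0]<.7)&(abs(pts[:,1])<.5)
    z=pts[m,2]; print(n,np.histogram(z,np.arange(-.02,.12,.005)))
    for i,(x,y,w,h) in enumerate([(290,190,100,105),(320,320,50,50),(380,165,50,45)] if n=="side" else [(262,225,145,70),(175,290,45,35),(415,285,65,50)]):
        s=min(800//w,600//h); cv2.imwrite(f"pics/{n}_c{i}.png",cv2.resize(d["color"][y:y+h,x:x+w],None,fx=s,fy=s,interpolation=cv2.INTER_CUBIC)); print(i,s)
    for p in ([(346,207),(324,252),(345,335),(345,349),(406,187)] if n=="side" else [(284,255),(340,258),(375,258),(195,306),(447,310)]): print(p,c[p[1],p[0]])
E
```

```text
side (array([    0,     2,  1532, 30184, 12485,  1857,   313,   241,   395,
         290,   304,   123,   141,    95,    78,   117,   151,   256,
         113,   164,   193,   457,    51,     1,     0,     0,     0]), array([-2.00000000e-02, -1.50000000e-02, -1.00000000e-02, -5.00000000e-03,
        3.46944695e-18,  5.00000000e-03,  1.00000000e-02,  1.50000000e-02,
        2.00000000e-02,  2.50000000e-02,  3.00000000e-02,  3.50000000e-02,
        4.00000000e-02,  4.50000000e-02,  5.00000000e-02,  5.50000000e-02,
        6.00000000e-02,  6.50000000e-02,  7.00000000e-02,  7.50000000e-02,
        8.00000000e-02,  8.50000000e-02,  9.00000000e-02,  9.50000000e-02,
        1.00000000e-01,  1.05000000e-01,  1.10000000e-01,  1.15000000e-01]))
0 5
1 12
2 13
(346, 207) [ 0.5692111  -0.10984739  0.06673483]
(324, 252) [0.56810709 0.09886439 0.09068875]
(345, 335) [0.45168776 0.31635783 0.07964193]
(345, 349) [0.44686671 0.33105867 0.04877444]
(406, 187) [ 0.4317519  -0.30517401  0.02120901]
top (array([    0,     0,   875, 21014, 33237,  6295,  1450,   230,   579,
         484,   377,   189,   
[... 191 characters left out ...]
    3.46944695e-18,  5.00000000e-03,  1.00000000e-02,  1.50000000e-02,
        2.00000000e-02,  2.50000000e-02,  3.00000000e-02,  3.50000000e-02,
        4.00000000e-02,  4.50000000e-02,  5.00000000e-02,  5.50000000e-02,
        6.00000000e-02,  6.50000000e-02,  7.00000000e-02,  7.50000000e-02,
        8.00000000e-02,  8.50000000e-02,  9.00000000e-02,  9.50000000e-02,
        1.00000000e-01,  1.05000000e-01,  1.10000000e-01,  1.15000000e-01]))
0 5
1 17
2 12
(284, 255) [0.56744881 0.09611975 0.09668108]
(340, 258) [ 0.56187575 -0.04277154  0.06693887]
(375, 258) [ 0.5561172  -0.12805066  0.09234617]
(195, 306) [0.44904104 0.31367193 0.08066658]
(447, 310) [ 0.42880322 -0.31428942  0.02430772]
```

Run:
```python
import cv2,numpy as np
def pad(a,h): return cv2.copyMakeBorder(a,0,h-a.shape[0],0,0,cv2.BORDER_CONSTANT)
a=[cv2.resize(cv2.imread(f"pics/{n}"),(s[0],s[1])) for n,s in(("side_c0.png",(500,525)),("side_c1.png",(290,290)))]
cv2.imwrite("pics/m1.png",np.hstack([pad(i,525) for i in a]))
a=[cv2.resize(cv2.imread(f"pics/{n}"),(s[0],s[1])) for n,s in(("top_c1.png",(270,210)),("top_c2.png",(260,200)),("side_c2.png",(250,225)))]
b=cv2.resize(cv2.imread("pics/top_c0.png"),(725,350))
r=np.hstack([pad(i,230) for i in a]); b=cv2.copyMakeBorder(b,0,0,0,r.shape[1]-725,cv2.BORDER_CONSTANT)
cv2.imwrite("pics/m2.png",np.vstack([b,r]))
```

```text
(no output)
```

View pics/m1.png

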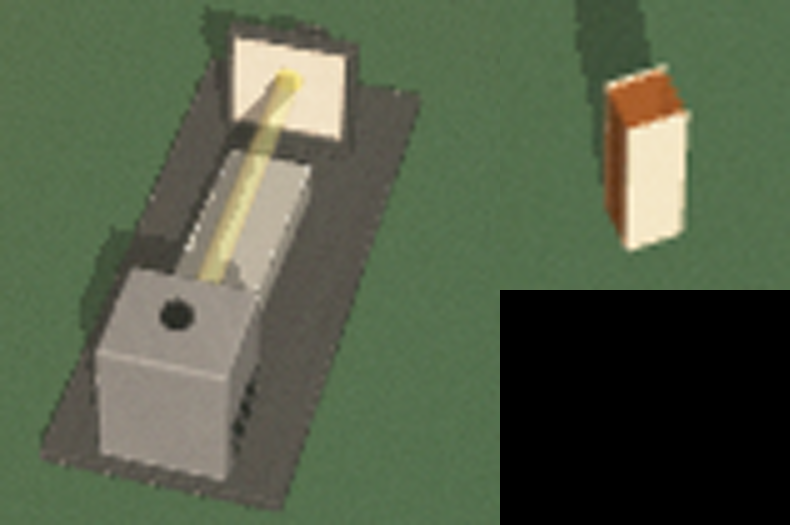

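View pics/m2.png

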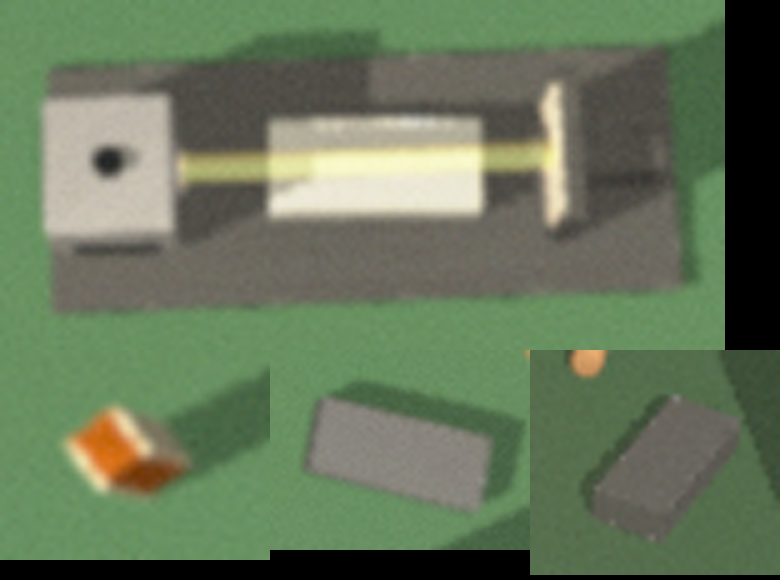

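```bash
cat >> h.py <<'E'
def project(d,P):
    r=np.asarray(d["rotation"]); M=r if r.shape==(3,3) else R.from_rotvec(r).as_matrix()
    c=(np.atleast_2d(P)-d["eye"])@M; s=c[:,:2]/c[:,2:]; s=s*(1+float(d["k1"])*(s**2).sum(1,keepdims=True))
    return s@np.diag([d["mtx"][0,0],d["mtx"][1,1]])+[d["mtx"][0,2],d["mtx"][1,2]]
def ortho(d,cx,cy,z,half,px=.0005):
    # image rows: x decreasing ; cols: y decreasing
    n=int(2*half/px); g=(np.arange(n)+.5)*px-half
    X,Y=np.meshgrid(cx-g,cy-g,indexing="ij"); uv=project(d,np.c_[X.ravel(),Y.ravel(),np.full(X.size,z)]).astype(np.float32)
    return cv2.remap(d["color"],uv[:,0].reshape(n,n),uv[:,1].reshape(n,n),cv2.INTER_CUBIC)
def o2w(p,cx,cy,half,px=.0005):
    p=np.atleast_2d(p); return np.c_[cx+half-(p[:,1]+.5)*px, cy+half-(p[:,0]+.5)*px]
E
python3 - <<'E'
from h import *
D={n:load(n+"0.npz") for n in("side","top")}
def sheet(cx,cy,z,half,f,n=400):
    a=[cv2.resize(ortho(D[k],cx,cy,z,half),(n,n)) for k in("top","side")]; cv2.imwrite(f,np.hstack(a))
sheet(.56,-.02,.032,.1,"pics/oa.png"); sheet(.43,-.313,.024,.08,"pics/ob.png"); sheet(.448,.318,.08,.04,"pics/oc.png"); sheet(.56,-.02,.008,.18,"pics/od.png")
E
python3 -c "
import cv2,numpy as np
I=[cv2.resize(cv2.imread('pics/o%s.png'%c),(600,300)) for c in 'ab']
cv2.imwrite('pics/o1.png',np.vstack(I))
I=[cv2.resize(cv2.imread('pics/o%s.png'%c),(600,300)) for c in 'cd']
cv2.imwrite('pics/o2.png',np.vstack(I))"
```

```text
(no output)
```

View pics/o1.png

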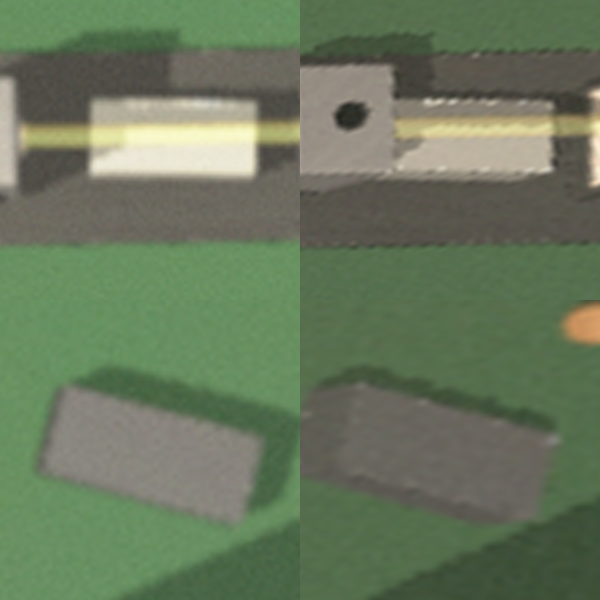

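View pics/o2.png

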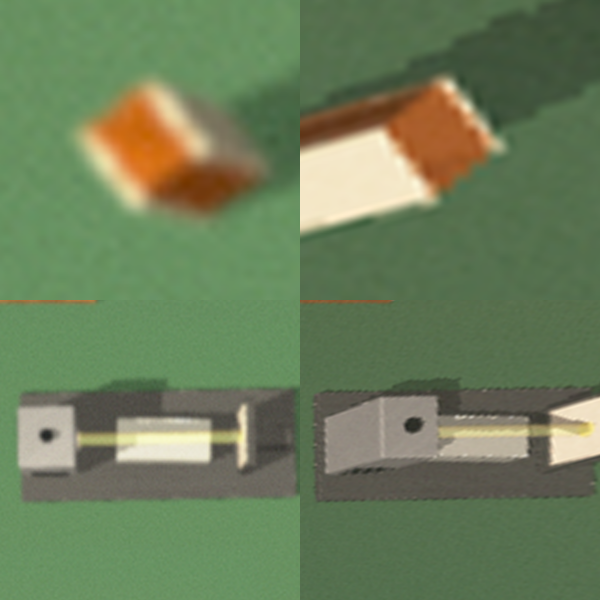

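```bash
cat >> h.py <<'E'
def orthoyaw(d,c,yaw,z,hx,hy,px=.0005):
    # rows: local x from +hx down to -hx, cols: local y from +hy down to -hy
    gx=hx-(np.arange(int(2*hx/px))+.5)*px; gy=hy-(np.arange(int(2*hy/px))+.5)*px
    X,Y=np.meshgrid(gx,gy,indexing="ij"); c_,s_=np.cos(yaw),np.sin(yaw)
    P=np.c_[(c[0]+c_*X-s_*Y).ravel(),(c[1]+s_*X+c_*Y).ravel(),np.full(X.size,z)]
    uv=project(d,P).astype(np.float32)
    return cv2.remap(d["color"],uv[:,0].reshape(X.shape),uv[:,1].reshape(X.shape),cv2.INTER_CUBIC)
E
python3 - <<'E'
from h import *
D={n:load(n+"0.npz") for n in("side","top")}
def rect(k,cx,cy,z,half,fn,name):
    o=cv2.GaussianBlur(ortho(D[k],cx,cy,z,half),(5,5),0); m=fn(o).astype(np.uint8)
    m=cv2.morphologyEx(m,cv2.MORPH_OPEN,np.ones((9,9)))
    m=cv2.morphologyEx(m,cv2.MORPH_CLOSE,np.ones((9,9)))
    cs,_=cv2.findContours(m,cv2.RETR_EXTERNAL,cv2.CHAIN_APPROX_NONE); c=max(cs,key=cv2.contourArea)
    r=cv2.minAreaRect(c); b=o2w(cv2.boxPoints(r),cx,cy,half); e=(b[1]-b[0],b[2]-b[1]); l=max(e,key=np.linalg.norm)
    print(name,k,"c",o2w([r[0]],cx,cy,half)[0].round(4),"size",(np.array(r[1])*.5).round(1),"yaw(y axis)",np.degrees(np.arctan2(-l[0],l[1])).round(2))
hsv=lambda o:cv2.cvtColor(o,cv2.COLOR_BGR2HSV).astype(int)
for k in("top","side"):
    rect(k,.43,-.313,.024,.08,lambda o:(hsv(o)[...,1]<60),"stone_b")
    rect(k,.56,-.02,.008,.2,lambda o:(hsv(o)[...,1]<60),"plate")
    rect(k,.57,-.036,.032,.068,lambda o:hsv(o)[...,2]>140,"stone_a")
    rect(k,.4525,.316,.08,.04,lambda o:(hsv(o)[...,1]>150)&(hsv(o)[...,0]<25),"blank orange")
    rect(k,.45,.316,.08,.04,lambda o:(hsv(o)[...,0]<28),"blank")
E
```

```text
stone_b top c [ 0.4271 -0.3138] size [117.   53.5] yaw(y axis) 165.19
plate top c [ 0.5658 -0.0278] size [131.7 335.4] yaw(y axis) -179.04
stone_a top c [ 0.5676 -0.036 ] size [135.6  53.4] yaw(y axis) 179.64
blank orange top c [0.4451 0.3137] size [40.1 18.4] yaw(y axis) 141.2
blank top c [0.447  0.3122] size [40.9 33.7] yaw(y axis) 128.66
stone_b side c [ 0.4282 -0.2984] size [140.5  60.6] yaw(y axis) 165.1
plate side c [ 0.5672 -0.0387] size [132.3 364.4] yaw(y axis) -178.96
stone_a side c [ 0.5779 -0.0357] size [136.2  71.7] yaw(y axis) 178.99
blank orange side c [0.455  0.3309] size [47.1 23.7] yaw(y axis) 158.05
blank side c [0.4483 0.3332] size [31.4 53.1] yaw(y axis) -167.07
```

Run:
```python
from h import *
D={n:load(n+"0.npz") for n in("side","top")}
def sheet(c,yaw,z,hx,hy,f,W):
    a=[]
    for k in("top","side"):
        o=orthoyaw(D[k],c,np.radians(yaw),z,hx,hy,.00025); s=W/o.shape[1]; o=cv2.resize(o,None,fx=s,fy=s)
        n=o.shape
        for mm in range(-100,101,10):  # ticks
            u=int(n[1]/2-mm/1000/(2*hy)*n[1]); v=int(n[0]/2-mm/1000/(2*hx)*n[0])
            if 0<=u<n[1]: cv2.line(o,(u,0),(u,8 if mm else 20),(255,255,255),1)
            if 0<=v<n[0]: cv2.line(o,(0,v),(8 if mm else 20,v),(255,255,255),1)
        a.append(o)
    cv2.imwrite(f,np.vstack(a)); print(a[0].shape)
sheet((.429,-.314),-14.9,.024,.035,.07,"pics/pb.png",560)
sheet((.570,-.036),1,.032,.035,.07,"pics/pa.png",560)
```

```text
(280, 560, 3)
(280, 560, 3)
```

View pics/pb.png

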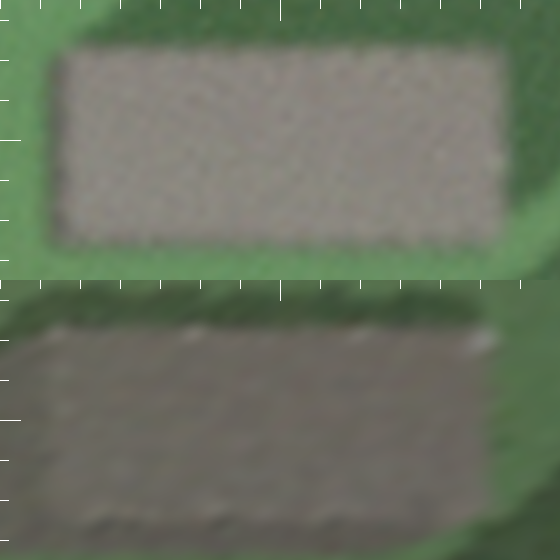

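View pics/pa.png

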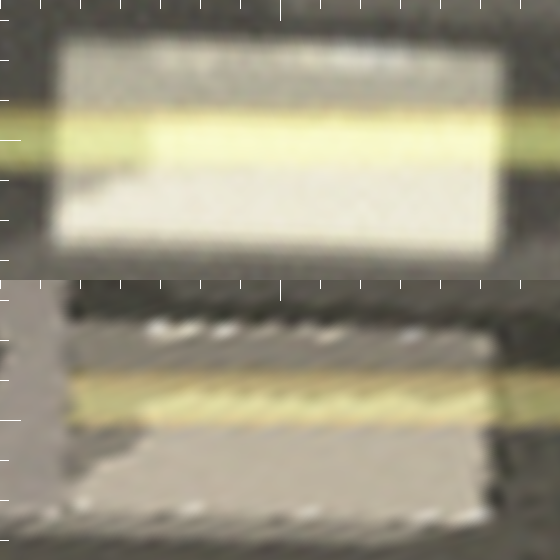

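Run:
```python
from h import *
D={n:load(n+"0.npz") for n in("side","top")}
def sheet(c,yaw,z,hx,hy,W,px=.00025):
    a=[]
    for k in("top","side"):
        o=orthoyaw(D[k],c,np.radians(yaw),z,hx,hy,px); s=W/o.shape[1]; o=cv2.resize(o,None,fx=s,fy=s)
        n=o.shape
        for mm in range(-100,101,10):
            u=int(n[1]/2-mm/1000/(2*hy)*n[1]); v=int(n[0]/2-mm/1000/(2*hx)*n[0])
            if 0<=u<n[1]: cv2.line(o,(u,0),(u,8 if mm else 20),(255,255,255),1)
            if 0<=v<n[0]: cv2.line(o,(0,v),(8 if mm else 20,v),(255,255,255),1)
        a.append(o)
    return a
cv2.imwrite("pics/pc.png",np.hstack(sheet((.450,.320),-53,.08,.025,.025,400)))
cv2.imwrite("pics/pd.png",np.vstack(sheet((.567,-.02),1,.062,.04,.12,720)))
cv2.imwrite("pics/pe.png",np.vstack(sheet((.567,-.03),1,.008,.075,.18,720)))
for k in D:
    p=cloud(D[k]).reshape(-1,3)
    for c,yaw,hx,hy in(((.5697,-.0355),-.3,.018,.045),((.4285,-.3136),-14.9,.018,.045),((.45,.32),-53,.007,.007)):
        y=np.radians(yaw); q=(p[:,:2]-c); lx=q@[np.cos(y),np.sin(y)]; ly=q@[-np.sin(y),np.cos(y)]
        z=p[(abs(lx)<hx)&(abs(ly)<hy),2]; print(k,c,len(z),np.percentile(z,[10,50,90]).round(4))
```

```text
side (0.5697, -0.0355) 287 [0.0287 0.033  0.0682]
side (0.4285, -0.3136) 212 [0.0203 0.0232 0.0259]
side (0.45, 0.32) 36 [0.077  0.0797 0.0815]
top (0.5697, -0.0355) 468 [0.0307 0.036  0.071 ]
top (0.4285, -0.3136) 500 [0.0215 0.0247 0.0285]
top (0.45, 0.32) 35 [0.0783 0.0813 0.0837]
```

View pics/pc.png

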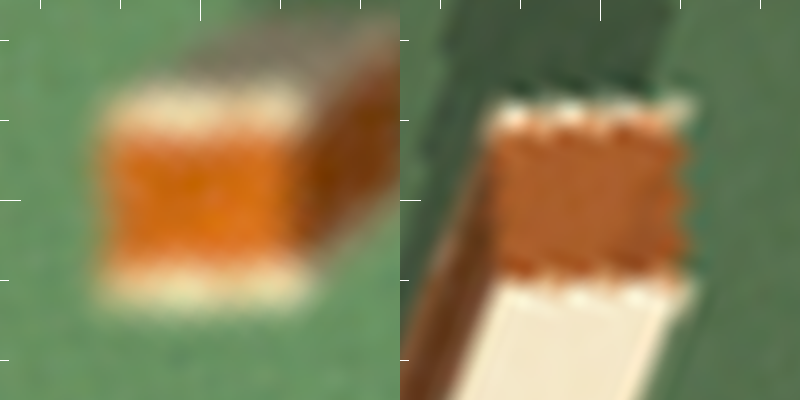

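View pics/pd.png

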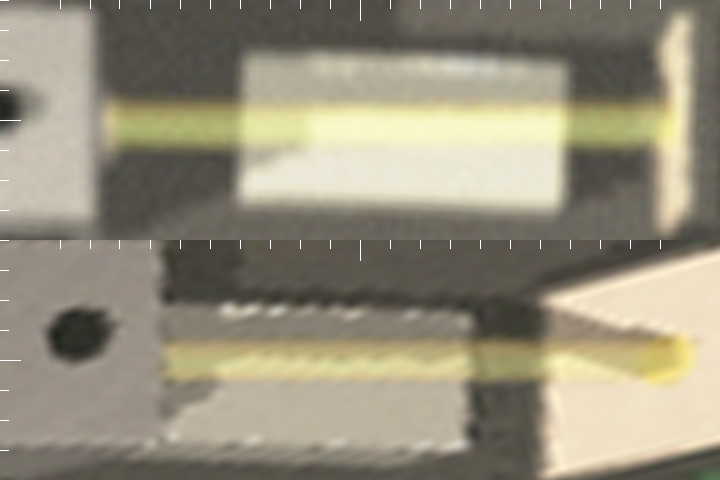

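View pics/pe.png

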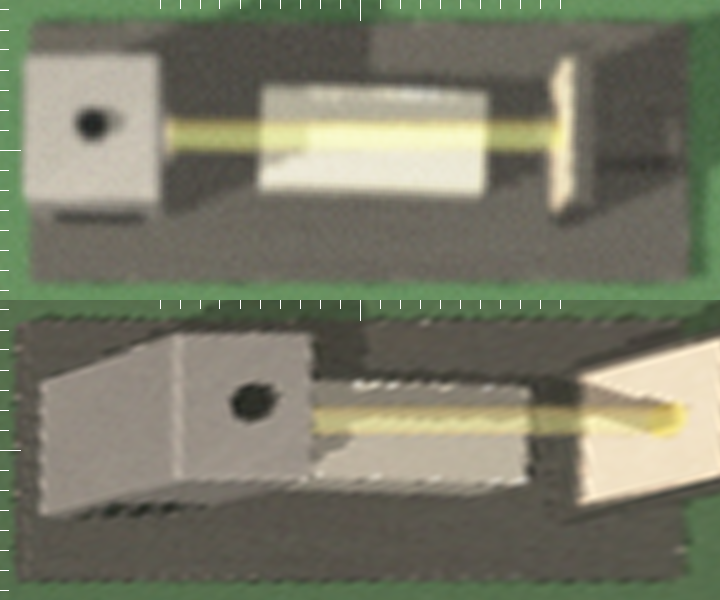

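```bash
cat >> h.py <<'E'
def tool(deg):
    t=np.radians(deg); y=np.array([np.cos(t),np.sin(t),0]); z=np.array([0,0,-1.]); return R.from_matrix(np.c_[np.cross(y,z),y,z]).as_rotvec()
A=(.5697,-.0355,-0.3); B=(.4285,-.3136,-14.9); C=(.4505,.3204,-53.); M=(.5663,-.028,1.)
E
python3 - <<'E'
from h import *; from cell import robot
for n,p in zip("ABCM",(A,B,C,M)):
    for k in(0,180):
        for z in (.184,.32):
            q=robot.ik([p[0],p[1],z],tool(p[2]+k)); print(n,k,z,None if q is None else np.round(q,2))
E
```

```text
A 0 0.184 [-0.12  0.08  1.63 -0.    1.42 -0.12]
A 0 0.32 [-0.12  0.01  1.46 -0.    1.67 -0.12]
A 180 0.184 None
A 180 0.32 None
B 0 0.184 [-0.7  -0.02  1.74 -0.    1.42 -0.44]
B 0 0.32 [-0.7  -0.1   1.57 -0.    1.67 -0.44]
B 180 0.184 None
B 180 0.32 None
C 0 0.184 [ 0.56  0.04  1.68 -0.    1.42  1.48]
C 0 0.32 [ 0.56 -0.04  1.51 -0.    1.67  1.48]
C 180 0.184 [ 0.56  0.04  1.68  0.    1.42 -1.66]
C 180 0.32 [ 0.56 -0.04  1.51  0.    1.67 -1.66]
M 0 0.184 [-0.11  0.07  1.64 -0.    1.42 -0.13]
M 0 0.32 [-0.11  0.    1.47 -0.    1.67 -0.13]
M 180 0.184 None
M 180 0.32 None
```

Run:
```python
from h import *; from cell import robot
robot.grip(1.0,60)
robot.movep([A[0],A[1],.33],tool(A[2]))
f0=robot.current_ft_force()
robot.servo_line([A[0],A[1],.20],v=.15); robot.servo_line([A[0],A[1],.185],v=.05)
print(f0,robot.current_ft_force(),robot.current_time())
for n in("side","top"):
    d=robot.get_image(n); np.savez(n+"1.npz",**d); 
    x,y=((270,160) if n=="side" else (260,190)); cv2.imwrite(f"pics/{n}1.png",cv2.resize(d["color"][y:y+150,x:x+150],None,fx=4,fy=4,interpolation=cv2.INTER_CUBIC))
```

```text
[-0.39372282  0.65737602  0.15330579] [-0.24389806 -0.20534974 -0.34170701] 3.9583
```

View pics/side1.png

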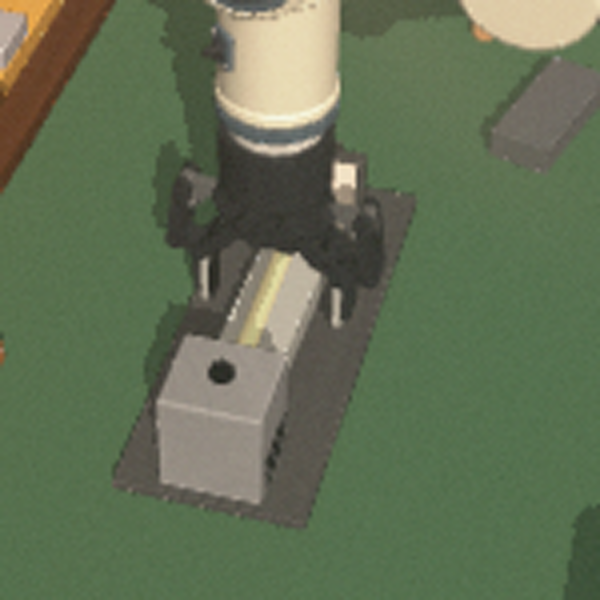

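Run:
```python
from h import *; from cell import robot
robot.servo_line([A[0],A[1],.182],v=.03)
robot.grip(0.0,60); print("w",robot.current_grip_width(),robot.current_ft_force())
robot.servo_line([A[0],A[1],.20],v=.04); print("w",robot.current_grip_width(),robot.current_ft_force())
robot.servo_line([A[0],A[1],.33],v=.12); print("w",robot.current_grip_width(),robot.current_ft_force(),robot.current_time())
for n in("side","top"):
    d=robot.get_image(n); np.savez(n+"2.npz",**d); 
    x,y=((270,110) if n=="side" else (260,190)); cv2.imwrite(f"pics/{n}2.png",cv2.resize(d["color"][y:y+150,x:x+150],None,fx=4,fy=4,interpolation=cv2.INTER_CUBIC))
```

```text
w 0.5482986676607134 [0.25251659 0.32192503 1.18669085]
w 0.5480667442571331 [ 1.44604073 -0.12838832 -3.35303406]
w 0.5434019965373424 [-0.57719293  0.68963766 -2.91261802] 6.5833
```

View pics/side2.png

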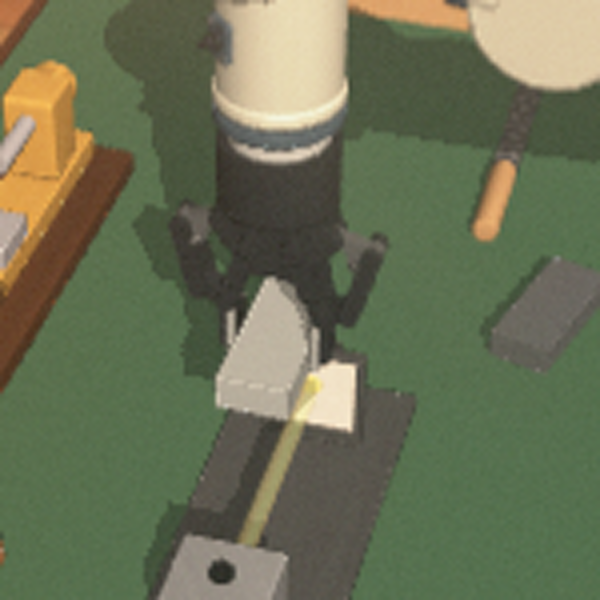

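View pics/top2.png

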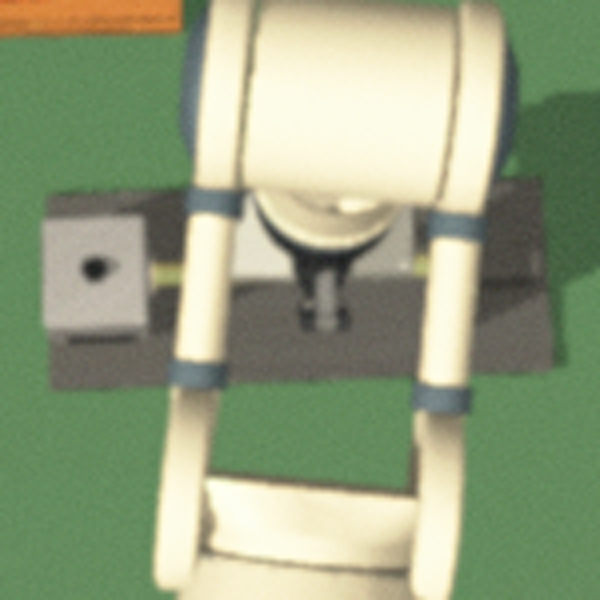

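Run:
```python
from h import *
d=load("top2.npz"); c=cloud(d)
for u,v in((319,252),(320,256),(319,249),(358,252),(360,252),(358,256),(360,248)): print(u,v,c[v,u].round(4))
d=load("side2.npz"); c=cloud(d)
p=c.reshape(-1,3); g=d["color"].reshape(-1,3)
m=(p[:,2]>.14)&(p[:,2]<.185)&(abs(p[:,0]-.57)<.02)&(p[:,1]>-.1)&(p[:,1]<.04)&(g.max(1)>110)
q=p[m]; print(len(q)); 
for lo in np.arange(-.1,.04,.01):
    s=q[(q[:,1]>=lo)&(q[:,1]<lo+.01)]; 
    if len(s): print(round(lo,2),len(s),np.percentile(s[:,2],[50]).round(4))
```

```text
319 252 [0.559  0.0104 0.1797]
320 256 [0.5495 0.0083 0.1808]
319 249 [0.5662 0.0102 0.1785]
358 252 [ 0.5574 -0.0794  0.1782]
360 252 [ 0.5576 -0.0841  0.1769]
358 256 [ 0.5478 -0.079   0.1799]
360 248 [ 0.5667 -0.0844  0.1781]
463
-0.09 12 [0.1771]
-0.08 20 [0.1766]
-0.07 24 [0.177]
-0.06 35 [0.1777]
-0.05 33 [0.1764]
-0.04 40 [0.1768]
-0.03 36 [0.1773]
-0.02 40 [0.1777]
-0.01 38 [0.1778]
-0.0 42 [0.1778]
0.01 103 [0.1705]
0.02 40 [0.1694]
```

Run:
```python
from h import *; from cell import robot
robot.movep([B[0],B[1],.30],tool(B[2]))
robot.servo_line([B[0],B[1],.215],v=.12)
robot.pause(.3); f0=robot.current_ft_force(); print(f0,robot.current_grip_width(),robot.current_time())
for n in("side","top"):
    d=robot.get_image(n); np.savez(n+"3.npz",**d); 
    x,y=((350,120) if n=="side" else (390,250)); cv2.imwrite(f"pics/{n}3.png",cv2.resize(d["color"][y:y+100,x:x+100],None,fx=6,fy=6,interpolation=cv2.INTER_CUBIC))
```

```text
[-0.23102381 -0.73185527 -2.77947317] 0.5448391782521125 9.0333
```

View pics/side3.png

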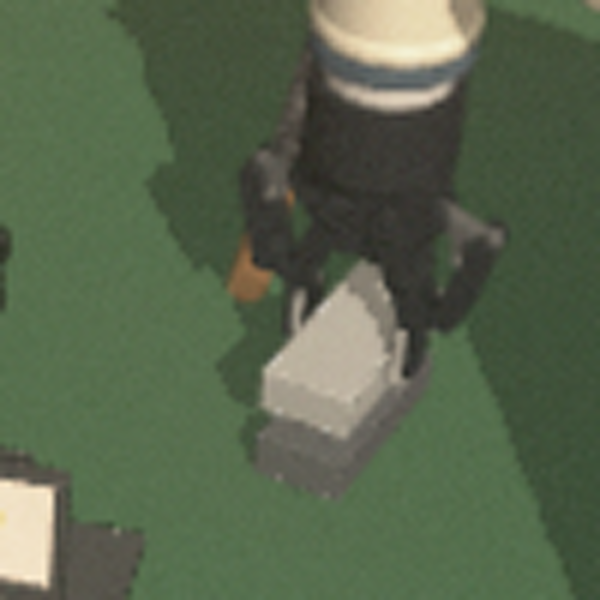

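View pics/top3.png

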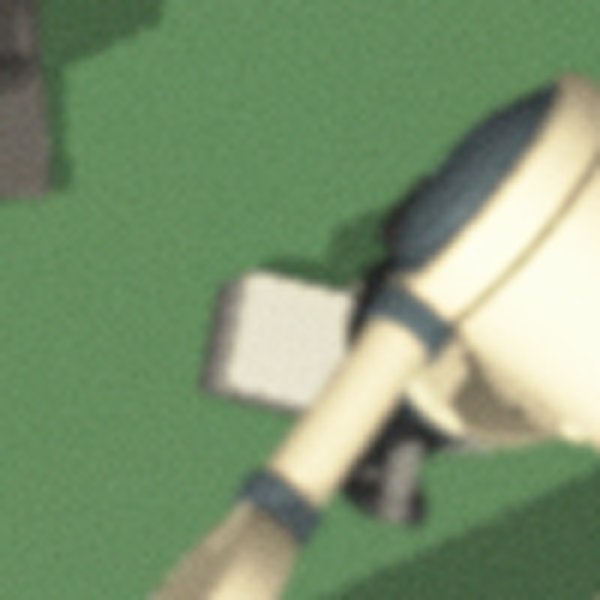

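```bash
cat >> h.py <<'E'
def box(p,z0,z1,hx=.024,hy=.055):
    t=np.radians(p[2]); c,s=np.cos(t),np.sin(t)
    return np.array([[p[0]+c*x-s*y,p[1]+s*x+c*y,z] for z in(z0,z1) for x,y in((-hx,-hy),(hx,-hy),(hx,hy),(-hx,hy))])
def overlay(d,boxes,x,y,w,h,s,f):
    im=cv2.resize(d["color"][y:y+h,x:x+w],None,fx=s,fy=s,interpolation=cv2.INTER_CUBIC)
    for b,col in boxes:
        u=((project(d,b)-[x,y]+.5)*s).astype(int)
        for i in range(4):
            for a,c in((i,(i+1)%4),(4+i,4+(i+1)%4),(i,4+i)): cv2.line(im,tuple(map(int,u[a])),tuple(map(int,u[c])),col,1)
    cv2.imwrite(f,im)
E
python3 - <<'E'
from h import *
bs=[(box(B,0,.024),(0,255,255)),(box(B,.041,.065),(0,0,255))]
overlay(load("side3.npz"),bs,380,155,55,55,9,"pics/s3.png"); overlay(load("top3.npz"),bs,415,285,60,50,9,"pics/t3.png")
a=cv2.imread("pics/s3.png");b=cv2.imread("pics/t3.png"); cv2.imwrite("pics/st3.png",cv2.resize(np.hstack([a,cv2.copyMakeBorder(b,0,a.shape[0]-b.shape[0],0,0,0)]),None,fx=.77,fy=.77))
E
```

```text
(no output)
```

View pics/st3.png

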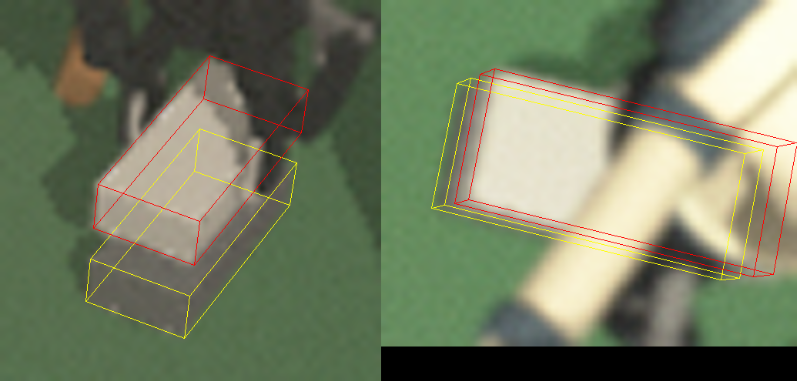

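Run:
```python
from h import *; from cell import robot
f0=robot.current_ft_force()[2]
robot.servo_line([B[0],B[1],.2015],v=.05)
z=.2015
while z>.193:
    z-=.0007; robot.servo_line([B[0],B[1],z],v=.015); robot.pause(.08)
    f=robot.current_ft_force()[2]; print(round(z,4),round(f-f0,2))
    if f-f0>3.5: break
w=robot.current_grip_width()
robot.grip(min(1,w+.12)); robot.pause(.3)
robot.grip(1.0); robot.pause(.2)
robot.servo_line([B[0],B[1],.23],v=.08); robot.servo_line([B[0],B[1],.33],v=.2)
print(robot.current_ft_force(),robot.current_time())
```

```text
0.2008 0.41
0.2001 0.8
0.1994 -0.01
0.1987 -0.54
0.198 5.26
[-0.44098191 -0.0774238  -1.20634219] 13.5833
```

Contact came at the expected height. I'll move towards the blank, clear of the view, and check the stack.

Run:
```python
from h import *; from cell import robot
robot.movep([C[0],C[1],.34],tool(C[2])); print(robot.current_time(),robot.current_joint_positions(),robot.current_ft_force())
bs=[(box(B,0,.024),(0,255,255)),(box(B,.024,.048),(0,0,255))]
for n in("side","top"):
    d=robot.get_image(n); np.savez(n+"4.npz",**d)
    x,y=((380,155) if n=="side" else (415,285))
    overlay(d,[],x,y,60,55,6,f"pics/{n}4.png"); overlay(d,bs,x,y,60,55,6,f"pics/{n}4o.png")
a=[np.hstack([cv2.imread(f"pics/{n}4{s}.png") for s in("","o")]) for n in("side","top")]
cv2.imwrite("pics/st4.png",cv2.resize(np.vstack(a),None,fx=.9,fy=.9))
for n in("side","top"):
    p=cloud(load(n+"4.npz")).reshape(-1,3); q=p[np.hypot(p[:,0]-B[0],p[:,1]-B[1])<.018]; print(n,np.percentile(q[:,2],[10,50,90]))
```

```text
15.85 [ 5.55540669e-01 -3.92053689e-02  1.47766375e+00 -2.69710376e-04
  1.70335564e+00  1.48135027e+00] [ 0.54115808 -0.54967752 -0.01291496]
side [0.04433349 0.04640201 0.04894115]
top [0.04552045 0.048919   0.05173798]
```

View pics/st4.png

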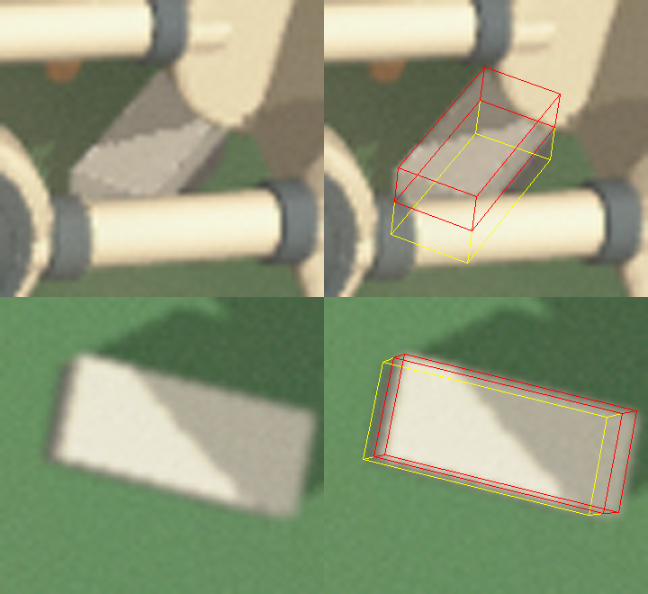

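Run:
```python
from h import *
d=load("top4.npz"); o=orthoyaw(d,(.429,-.314),np.radians(-14.9),.048,.035,.07,.00025)
cv2.imwrite("pics/pf.png",o); print(o.shape)
```

```text
(280, 560, 3)
```

View pics/pf.png

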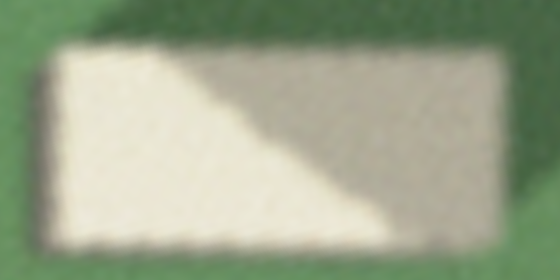

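Run:
```python
from h import *; from cell import robot
robot.grip(1.0,35)
robot.servo_line([C[0],C[1],.26],v=.2);robot.servo_line([C[0],C[1],.217],v=.08)
robot.grip(0.5); print(robot.current_ft_force(),robot.current_time())
for n in("side","top"):
    d=robot.get_image(n); np.savez(n+"5.npz",**d)
    x,y=((300,280) if n=="side" else (155,265)); overlay(d,[],x,y,90,90,6,f"pics/{n}5.png")
```

```text
[-0.19680892  0.70589231 -0.29647226] 17.8917
```

View pics/side5.png

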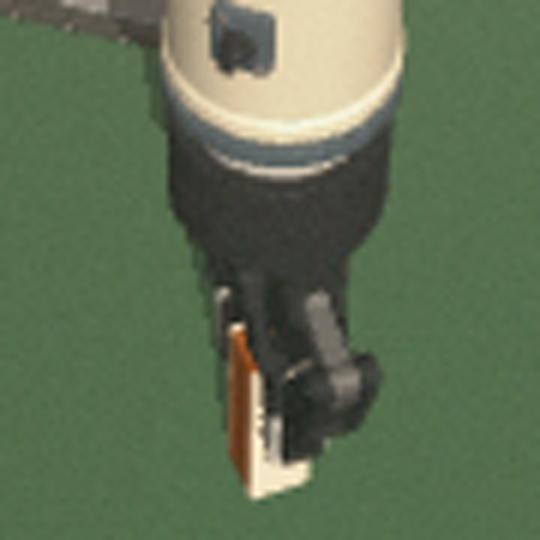

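View pics/top5.png

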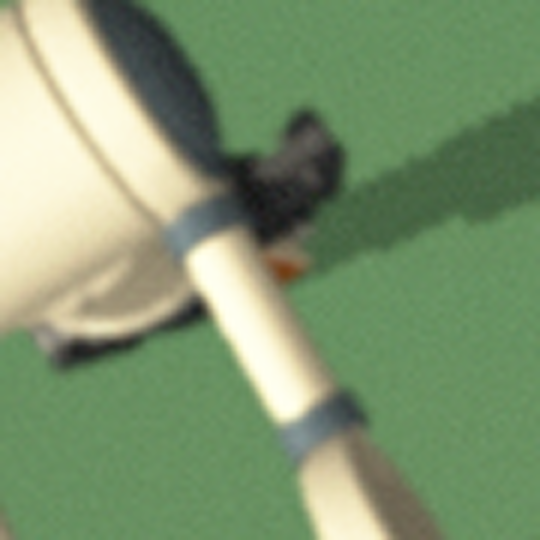

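Run:
```python
from h import *; from cell import robot
robot.grip(0.0,35); print(robot.current_grip_width(),robot.current_ft_force())
robot.servo_line([C[0],C[1],.225],v=.03); print(robot.current_grip_width())
robot.servo_line([C[0],C[1],.36],v=.15)
robot.movep([M[0],M[1],.36],tool(M[2]));print(robot.current_grip_width(),robot.current_time())
robot.servo_line([M[0],M[1],.239],v=.08); robot.pause(.3)
print(robot.current_grip_width(),robot.current_ft_force(),robot.current_tool_pos(),robot.current_time())
for n in("side","top"):
    d=robot.get_image(n); np.savez(n+"6.npz",**d)
    x,y=((290,180) if n=="side" else (262,220)); overlay(d,[],x,y,90,90,6,f"pics/{n}6.png")
```

```text
0.2801439277172049 [-0.57826411 -0.50059137  0.02641293]
0.2751495541834898
0.2711270886144396 21.1833
0.2803129204538344 [ 0.85598434 -0.06668853 -0.37802144] [ 0.56632754 -0.02798981  0.2391598 ] 23.15
```

View pics/side6.png

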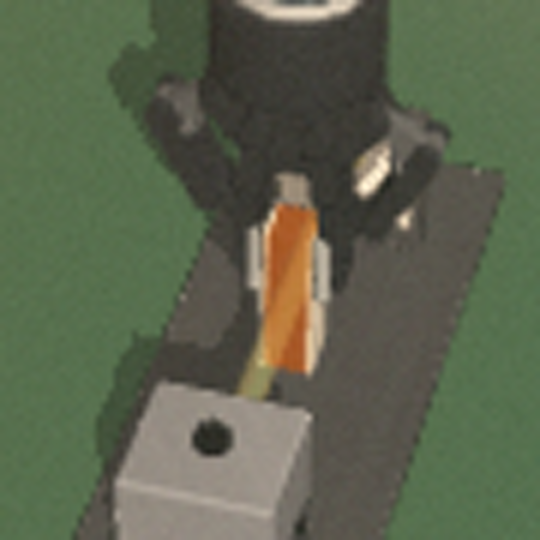

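View pics/top6.png

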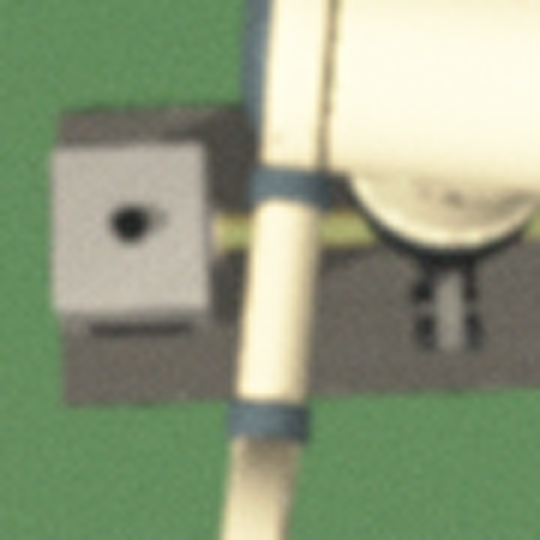

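Run:
```python
from h import *
d=load("side6.npz")
b=box(M,.022,.102,.012,.012)
t=np.radians(1); beam=np.array([[M[0]-np.sin(t)*l,M[1]+np.cos(t)*l,.062] for l in(-.09,.09)])
print((project(d,b)).round(1))
overlay(d,[(b,(0,255,0))],305,190,60,60,10,"pics/s6.png"); overlay(d,[],305,190,60,60,10,"pics/s6n.png")
# blank front (y+) face orange mask
h=cv2.cvtColor(d["color"],cv2.COLOR_BGR2HSV).astype(int); m=((h[...,0]<25)&(h[...,1]>120)).astype(np.uint8); m[:205]=0;m[250:]=0;m[:,:325]=0;m[:,352:]=0
cs,_=cv2.findContours(m,cv2.RETR_EXTERNAL,cv2.CHAIN_APPROX_NONE); c=max(cs,key=cv2.contourArea); print(cv2.minAreaRect(c),cv2.boundingRect(c))
for v in range(214,243,4): print(v,np.where(m[v])[0][[0,-1]])
```

```text
[[344.  236. ]
 [335.6 234.3]
 [333.3 240.1]
 [341.7 241.8]
 [344.5 214.3]
 [335.8 212.7]
 [333.4 218.5]
 [342.2 220.2]]
((337.26641845703125, 227.4362335205078), (7.796664714813232, 27.071754455566406), 4.969740390777588) (334, 214, 9, 28)
214 [336 339]
218 [335 342]
222 [334 341]
226 [334 340]
230 [334 340]
234 [334 340]
238 [334 340]Traceback (most recent call last):
  File "<stdin>", line 10, in <module>
IndexError: index 0 is out of bounds for axis 0 with size 0
```

View pics/s6.png

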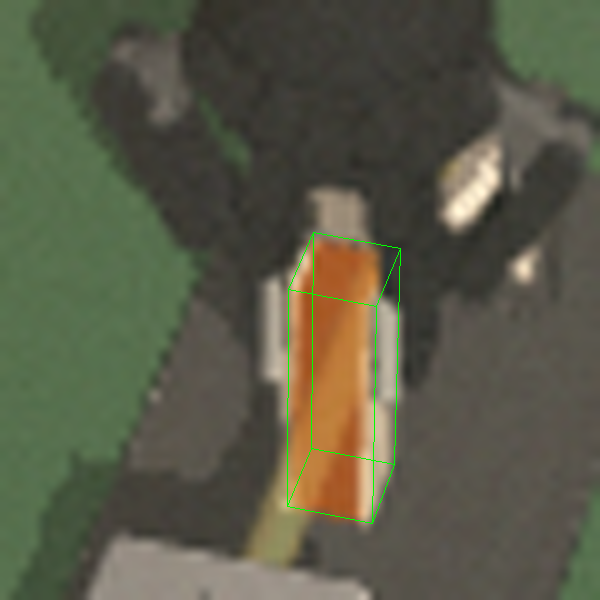

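View pics/s6n.png

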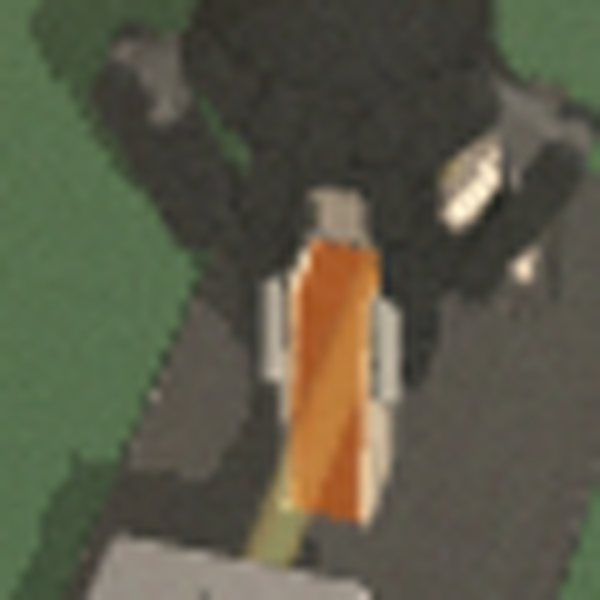

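Run:
```python
from h import *; from cell import robot
robot.pause(.5); d=robot.get_image("side"); a=load("side6.npz"); print(abs(d["color"].astype(int)-a["color"])[205:245,325:352].mean(), robot.current_grip_width(),robot.current_time(),np.abs(robot.current_qd()).max())
t=robot.get_image("top"); a=load("top4.npz")["color"].astype(int); print("stack diff",abs(cv2.blur(t["color"],(3,3)).astype(int)-cv2.blur(a.astype(np.uint8),(3,3)))[285:335,415:480].mean())
cv2.imwrite("pics/top7.png",t["color"])
```

```text
2.692901234567901 0.2764638792883675 23.8 0.002064498005946841
stack diff 10.799076923076923
```

View pics/top7.png

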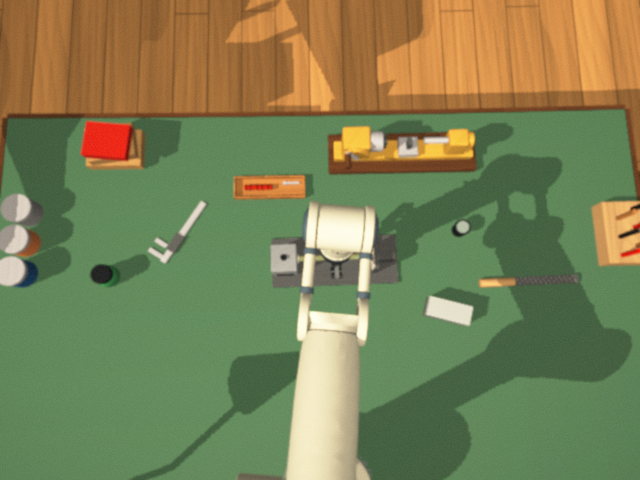

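The top view shows the stack unmoved at about (449, 310). Its brightness differs from the earlier picture only because the arm's shadow has moved. The bystanders are where they started, and the blank is held steady in the bay.

Run:
```python
from cell import robot
robot.finish_job(); print(robot.current_time())
```

```text
the job is handed in; nothing more can be done
the job is handed in; nothing more can be done
```

I handed the job in at about 24 s, with the light stone released on the dark one and the blank held in the beam. No verdict was reported.

**Stones:** I lifted the light stone out of the bay and lowered it until the wrist force showed contact, at the expected height. After release, the top camera put it within about 1 mm of the dark stone's measured position. Its yaw matched, and its top measured about 46–49 mm high against 48 mm expected. The stack looked unmoved in the last picture.

**Blank:** I gripped it by the frosted faces with 35 N. The last side view shows it upright and square to the beam, within about 1 mm of the target across the beam and in height. It was still for the last half second.

**Disagreements and limits:**
- The two cameras differed by 1–4 mm in world y, so I averaged them.
- In the final pose the arm hid the blank from the top camera, so the height and cross-beam checks come from the side view alone. Its position along the beam comes only from the arm's pose.
- The grip-width reading drifted by about 1 mm while holding the blank, with no movement visible in the pictures.
- I checked the bystanders by eye only; none appeared to have moved.

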